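# Let the large wooden balls out of the counter dispenser

## Task

Two ball dispensers stand on the shop counter, one with large wooden balls and one with small ones. With the fingertips, press the paddle of the large balls' lever down and keep it down until all three large balls have rolled into their tray, then let go so that the gate drops shut behind them. Do not touch the balls, leave the small balls' gate shut and leave the other goods where they are; nothing is to be picked up.

Things in the scene. Friction and masses are not known exactly. Their poses are not given: they have to be found in the camera images.
- big_rack: fixed wooden rack: a 10 degree chute 44 mm wide holds three 40 mm wooden balls behind a steel gate; tray below the gate. Origin on the table under the gate, on the chute's centre line; x uphill (away from the robot within 0.25 rad), y along the lever towards its paddle, z up. Chute x = 8 to 155 mm, floor 30 mm high at the gate. The two racks look alike and stand in either order.
- big_lever (a joint): rocking lever of the big rack, rad: 0 = gate shut, paddle up; grows as the paddle is pressed down; stop at 0.70. Big balls pass from about 0.47. A spring shuts it when let go; pressing takes about 1.5 N at first, 3.5 N near the stop. It lies along the rack's y; pivot at y = 82 mm, 105 mm high, between dark cheeks 120 mm high.
- big_paddle (a point): centre of the top face of the big rack's paddle, a steel plate 46 x 46 x 6 mm at the lever's free end, at y = 163 mm in the rack's frame. It moves with the lever nearly straight down: 141 mm above the table when up (outer edge higher, tilt 0.35 rad), about 80 mm at the stop (tilted the other way). Nothing stands under it.
- big_gate (a point): middle of the lower edge of the big rack's gate plate (40 mm wide, 44 high, 5 thick), at the lever's other end, over the chute; 35 mm above the table when shut, rises and swings sideways away from the paddle.
- big_tray (a point): middle of the floor of the big rack's metal catch tray, open on top: x = -179 to -32 mm and y = -63 to +63 mm in the rack's frame, walls 55 mm high.
- big_ball1_center (a point): centre of a wooden ball of 40 mm, number 1 of the big rack's row (1 rests against the gate). When the gate is up it rolls down by itself.
- big_ball2_center (a point): centre of a wooden ball of 40 mm, number 2 of the big rack's row (1 rests against the gate). When the gate is up it rolls down by itself.
- big_ball3_center (a point): centre of a wooden ball of 40 mm, number 3 of the big rack's row (1 rests against the gate). When the gate is up it rolls down by itself.
- small_rack: fixed wooden rack: a 10 degree chute 30 mm wide holds three 26 mm wooden balls behind a steel gate; tray below the gate. Origin on the table under the gate, on the chute's centre line; x uphill (away from the robot within 0.25 rad), y along the lever towards its paddle, z up. Chute x = 8 to 155 mm, floor 30 mm high at the gate. The two racks look alike and stand in either order.
- small_lever (a joint): rocking lever of the small rack, rad: 0 = gate shut, paddle up; grows as the paddle is pressed down; stop at 0.70. Small balls pass well before the stop. A spring shuts it when let go; pressing takes about 1.5 N at first, 3.5 N near the stop. It lies along the rack's y; pivot at y = 82 mm, 105 mm high, between dark cheeks 120 mm high.
- small_paddle (a point): centre of the top face of the small rack's paddle, a steel plate 46 x 46 x 6 mm at the lever's free end, at y = 163 mm in the rack's frame. It moves with the lever nearly straight down: 141 mm above the table when up (outer edge higher, tilt 0.35 rad), about 80 mm at the stop (tilted the other way). Nothing stands under it.
- small_gate (a point): middle of the lower edge of the small rack's gate plate (26 mm wide, 44 high, 5 thick), at the lever's other end, over the chute; 35 mm above the table when shut, rises and swings sideways away from the paddle.
- small_tray (a point): middle of the floor of the small rack's metal catch tray, open on top: x = -179 to -32 mm and y = -63 to +63 mm in the rack's frame, walls 55 mm high.
- small_ball1_center (a point): centre of a wooden ball of 26 mm, number 1 of the small rack's row (1 rests against the gate). When the gate is up it rolls down by itself.
- small_ball2_center (a point): centre of a wooden ball of 26 mm, number 2 of the small rack's row (1 rests against the gate). When the gate is up it rolls down by itself.
- small_ball3_center (a point): centre of a wooden ball of 26 mm, number 3 of the small rack's row (1 rests against the gate). When the gate is up it rolls down by itself.
- carton: bystander, loose: plain cardboard carton 55 x 80 x 45 mm behind the big rack's lever; origin at the centre of its underside
- jar: bystander, loose: glass jar with metal cap, 56 mm wide, 75 mm high, behind the small rack's lever; origin at the centre of its underside
- spool: bystander, loose: wooden spool 40 mm wide, 40 mm high, in front of the big rack's lever, nearer the robot; origin at the centre of its underside
- soap: bystander, loose: bar of soap 55 x 36 x 24 mm, in front of the small rack's lever, nearer the robot; origin at the centre of its underside
- scrub_brush: bystander, loose: wooden scrubbing brush 140 x 51 x 42 mm, bristles down, at the right side; origin at the centre of its underside
- pail: bystander, loose: small zinc pail 84 mm wide, 85 mm high, at the back; origin at the centre of its underside
- mug: bystander, loose: white mug 76 mm wide, 85 mm high, at the left side; origin at the centre of its underside

How it is judged:
By the outcome, as a careful person would: the job done as asked, in the order asked, and still so for the second after the job is handed in, with the robot touching nothing.
It also fails if it takes over 32 s, if anything falls off the work surface, if the arm or the gripper's body presses on something with over 40 N, if the wrist force passes 120 N, or if a joint passes its speed limit or range.

## Robot

A 7-joint arm with a two-finger parallel gripper is mounted at the origin on the work surface. World frame = base frame: x ahead of the robot, y to its left, z up, the work surface at z = 0. Lengths are in m, angles in rad, forces in N, time in s.
With the tool pointing down it reaches from about 0.35 to 0.9 m from the base axis. Payload 19.9 kg.
Tool frame: the origin (TCP) lies at the very end of the fingers, on their centre line; the grasp point (between the pads) lies ctrl.grasp_offset behind it (ctrl.grasp_offset is the distance from the TCP to the grasp point, in m); z points along the fingers, y is the direction in which the jaws open and shut (so a half turn about z gives the same grasp; the last joint's range is limited). The gripper opens to 85 mm and grips with 20 to 120 N. Pads are 22 mm wide; open, the fingers measure 114 mm over their backs; the gripper's body (76 mm by 85 mm) begins 54 mm behind the grasp point. The pads swing forward as they close: fully open they stand 13 mm farther back than shut.
Start: joints at [-1.145, 0.417, -0.01, 1.614, 0.005, 1.111, -0.053], TCP at [0.282, 0.558, 0.231] pointing down, gripper open.
Joint ranges: [-2.81, 2.81], [-0.39, 2.02], [-1.27, 1.25], [0.06, 2.57], [-1.19, 4.33], [0.19, 2], [-2.82, 2.82]. Speed limits (rad/s): [1.89, 1.89, 2.39, 2.39, 3.01, 3.01, 3.01].

## Interface

Orientations are given as a rotation vector (axis times angle).
In Python, from station import ctrl gives the robot as it stands. The module is installed in compiled form; this text tells all that it offers.
- The arm moves only by the shell command python3 -m handwheel 'ROWS' [OPENING] [FORCE]. ROWS is JSON, a list of rows, each an object of numbers: "x", "y", "z": the shift along the world's x, y, z in cm; "wx", "wy", "wz": the turn, a rotation vector about the world's x, y, z in degrees. In form: [{"x": .., "y": .., "z": .., "wx": .., "wy": .., "wz": ..}, ...]. A call has 1 to 12 rows; each row shifts and turns the commanded pose from where the row before left it; what a row does not reach is not made up. A row lasts 1/10 s, in which the tool goes at most 50 mm and 8.59 degrees, less where a joint would pass 70% of its speed; a pose out of reach is approached as far as the arm can. A call is refused whole if a number of a shift passes 5 or a number of a turn 8.59, either way. A call with a gripper value outside its range is refused whole. OPENING is the gripper's target within -1 to 1 (shut at 1, half-way at 0, fully open at -1), set as the call begins (- or left out, the last holds). The fingers move at their own pace and stop on an object; FORCE is the grip in N (left out, the last holds). Time passes only in rows, so rows that do not move let the fingers close. It gives the time, the measured TCP pose, the force and the opening at its end, in the units of the state.
- ctrl.read_state(): the state, without advancing time (a new reading comes with each control period).
- ctrl.read_camera(name): name is "scene" or "top"; returns a dict with "color" (480x640x3 uint8, red, green, blue), "intrinsics" (3x3 intrinsics, pixels), "extrinsics" (4x4, takes a point from world to camera coordinates). Camera axes: x right, y down, z forward; pixel columns grow to the right and rows downward; lengths in m; the calibration is good to about 2 mm. A picture is of the moment at which its call begins. There is no depth.
- ctrl.hand_in(): hands the job in, once; it reports no verdict.
The state is a dict: "time": time; "q": joint angles; "joint_vel": joint speeds; "joint_efforts": joint torques, N m; "tcp_pos": TCP position; "tcp_rot": TCP orientation; "wrist_force": force on the tool from outside, world axes, zero at the start; "torque": the same for the moment, N m; "opening": opening from 0.0 (shut) to 1.0 (fully open).
Only numpy, scipy, OpenCV 4.12 (cv2) and the standard library are available. Lean on these libraries where they do the work, as an engineer would, in place of code of your own. Each camera call takes 0.05 s, during which the arm holds its last target.

## Working session

There is one attempt and no reset: what is moved stays moved. The work goes in short steps, Python scripts to look and compute and a shell command to move; the robot and the scene stay as the last step left them, time stands still between calls to the robot, and variables do not carry over. Pictures are saved under pics/ and viewed, and the job is handed in when it is done.

```bash
mkdir -p pics
python3 - <<'E'
from station import ctrl
import cv2,pickle
s=ctrl.read_state();print({k:s[k] for k in('time','tcp_pos','tcp_rot','wrist_force','opening')},ctrl.grasp_offset)
d={}
for n in('scene','top'):
    c=ctrl.read_camera(n);d[n]=c;cv2.imwrite(f'pics/{n}0.png',c['color'][:,:,::-1]);print(c['intrinsics'],c['extrinsics'])
pickle.dump(d,open('c0.pkl','wb'))
E
```

```text
{'time': 0.0, 'tcp_pos': array([0.2817019 , 0.55753659, 0.23066168]), 'tcp_rot': array([-7.28099777e-01, -3.05587695e+00,  1.88263555e-03]), 'wrist_force': array([ 0.23959815,  0.11141714, -0.07711538]), 'opening': 0.9993019161371414} 0.0187
[[445.78546046   0.         322.41585798]
 [  0.         445.78546046 235.28381442]
 [  0.           0.           1.        ]] [[ 0.75540624  0.65516458  0.0109904  -0.41666137]
 [ 0.49435119 -0.55881861 -0.66583682 -0.21542181]
 [-0.43009106  0.50841041 -0.74601645  1.71275641]
 [ 0.          0.          0.          1.        ]]
[[557.80927606   0.         321.7555647 ]
 [  0.         557.80927606 243.64278335]
 [  0.           0.           1.        ]] [[-0.00673253 -0.99997513  0.00210228 -0.05563269]
 [-0.98638561  0.00629557 -0.1643283   0.60436126]
 [ 0.16431098 -0.00318    -0.98640346  1.66797997]
 [ 0.          0.          0.          1.        ]]
```

View pics/scene0.png

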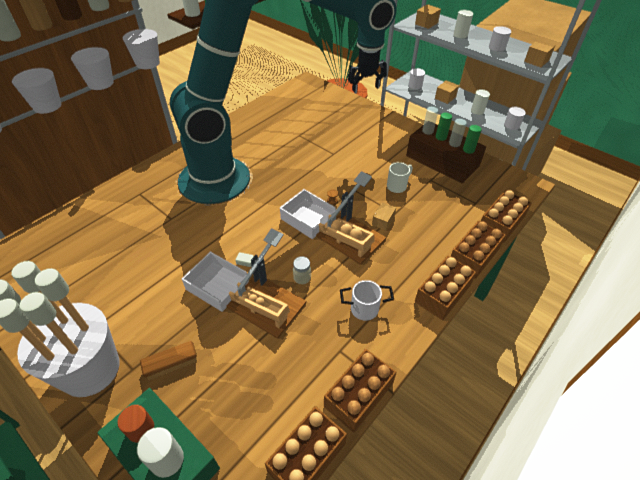

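View pics/top0.png

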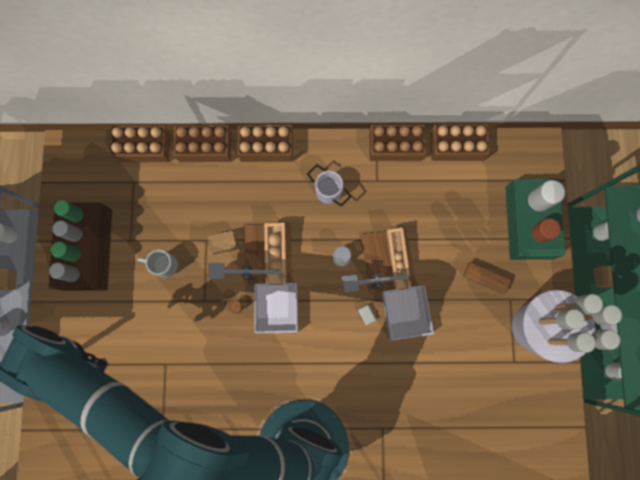

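Run:
```python
import cv2
a=cv2.imread('pics/top0.png')[190:350,190:450];cv2.imwrite('pics/top0z.png',cv2.resize(a,None,fx=3,fy=3,interpolation=cv2.INTER_CUBIC))
a=cv2.imread('pics/scene0.png')[150:350,170:420];cv2.imwrite('pics/scene0z.png',cv2.resize(a,None,fx=3,fy=3,interpolation=cv2.INTER_CUBIC))
```

```text
(no output)
```

View pics/top0z.png

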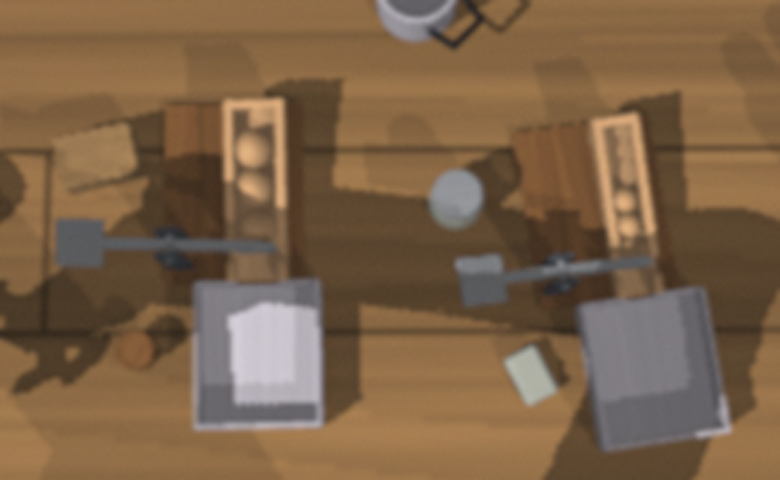

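View pics/scene0z.png

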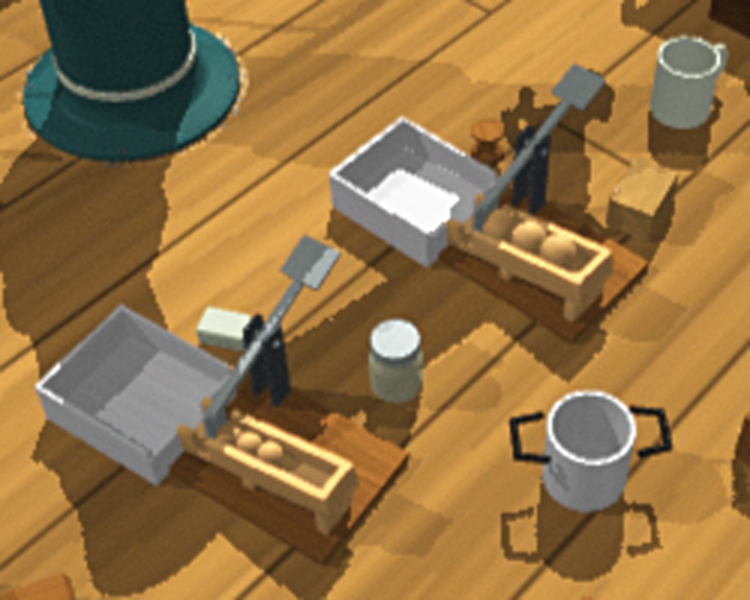

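The top-view left rack is the big one: larger balls, carton behind the lever and spool in front. Its paddle is at about (216.7, 271) in the top picture and (362.7, 179) in the scene picture.

```bash
cat > h.py <<'E'
import numpy as np,pickle,cv2
d=pickle.load(open('c0.pkl','rb'))
def P(n):return d[n]['intrinsics']@d[n]['extrinsics'][:3]
def tri(t,s):
    X=cv2.triangulatePoints(P('top'),P('scene'),np.array(t,float).reshape(2,1),np.array(s,float).reshape(2,1));return (X[:3]/X[3]).ravel()
def onz(n,uv,z):
    p=P(n);A=np.c_[p[:,:2],-np.array([*uv,1.])];return np.linalg.solve(A,-(p[:,2]*z+p[:,3]))[:2]
def pj(n,X):
    v=P(n)@np.r_[X,1];return v[:2]/v[2]
E
python3 - <<'E'
from h import *
X=tri((216.7,271),(362.7,179));print(X,pj('top',X),pj('scene',X))
print('paddle z.141',onz('top',(216.7,271),.141),onz('scene',(362.7,179),.141))
c=lambda x,y:(190+x/3,190+y/3)
tr=[onz('top',c(*p),.055) for p in((195,283),(322,279),(322,427),(195,428))];print(tr,np.mean(tr,0))
# yaw fit
pad=onz('top',(216.7,271),.141)
for yaw in np.arange(-.1,.11,.05):
    R=np.array([[np.cos(yaw),-np.sin(yaw)],[np.sin(yaw),np.cos(yaw)]])
    o=pad-R@[0,.163];print(yaw,o,[ (o+R@np.array(q)).round(3) for q in((-.032,.063),(-.032,-.063),(-.179,-.063),(-.179,.063))])
E
```

```text
[0.51262408 0.24709898 0.1363638 ] [216.22841887 270.50441219] [361.80476622 179.16000083]
paddle z.141 [0.51062423 0.24483335] [0.51737689 0.24530372]
[array([0.47932537, 0.14375222]), array([0.4825392, 0.0153567]), array([0.33466087, 0.01528848]), array([0.33452662, 0.14188045])] [0.40776302 0.07906946]
-0.1 [0.49435138 0.08264767] [array([0.469, 0.149]), array([0.456, 0.023]), array([0.31 , 0.038]), array([0.323, 0.163])]
-0.05 [0.50247762 0.08203706] [array([0.474, 0.147]), array([0.467, 0.021]), array([0.321, 0.028]), array([0.327, 0.154])]
0.0 [0.51062423 0.08183335] [array([0.479, 0.145]), array([0.479, 0.019]), array([0.332, 0.019]), array([0.332, 0.145])]
0.05000000000000002 [0.51877083 0.08203706] [array([0.484, 0.143]), array([0.49 , 0.018]), array([0.343, 0.01 ]), array([0.337, 0.136])]
0.1 [0.52689707 0.08264767] [array([0.489, 0.142]), array([0.501, 0.017]), array([0.355, 0.002]), array([0.343, 0.127])]
```

```bash
python3 -m handwheel '[{"x":1.2,"y":-1.6},{"x":2.3,"y":-3.1},{"x":2.3,"y":-3.1},{"x":2.3,"y":-3.1},{"x":2.3,"y":-3.1},{"x":2.3,"y":-3.1},{"x":2.3,"y":-3.1},{"x":2.3,"y":-3.1},{"x":2.3,"y":-3.1},{"x":2.3,"y":-3.1},{"x":1.2,"y":-1.6},{}]' 1 60
```

```text
invalid input
```

```bash
python3 -m handwheel '[{"x":1.2,"y":-1.6,"z":0,"wx":0,"wy":0,"wz":0},{"x":2.3,"y":-3.1,"z":0,"wx":0,"wy":0,"wz":0},{"x":2.3,"y":-3.1,"z":0,"wx":0,"wy":0,"wz":0},{"x":2.3,"y":-3.1,"z":0,"wx":0,"wy":0,"wz":0},{"x":2.3,"y":-3.1,"z":0,"wx":0,"wy":0,"wz":0},{"x":2.3,"y":-3.1,"z":0,"wx":0,"wy":0,"wz":0},{"x":2.3,"y":-3.1,"z":0,"wx":0,"wy":0,"wz":0},{"x":2.3,"y":-3.1,"z":0,"wx":0,"wy":0,"wz":0},{"x":2.3,"y":-3.1,"z":0,"wx":0,"wy":0,"wz":0},{"x":1.2,"y":-1.6,"z":0,"wx":0,"wy":0,"wz":0},{"x":0,"y":0,"z":0,"wx":0,"wy":0,"wz":0}]' 1 60
```

```text
time: 1.2
tcp_pos: [0.4915, 0.2748, 0.2311]
tcp_rot: [0.735, 3.054, -0.002]
wrist_force: [-0.1, 1.2, -0.1]
opening: -0.003
```

```bash
python3 -m handwheel '[{"x":1.1,"y":-1.4,"z":-1},{"x":1.1,"y":-1.5,"z":-2},{"x":0,"y":0,"z":-2},{"x":0,"y":0,"z":-1.5},{"x":0,"y":0,"z":0}]'
python3 - <<'E'
from station import ctrl
import cv2,numpy as np
o=[]
for n,(r,c) in dict(scene=(130,290),top=(190,150)).items():
    a=ctrl.read_camera(n)['color'][r:r+150,c:c+150,::-1];o.append(cv2.resize(a,(400,400),interpolation=2))
cv2.imwrite('pics/b.png',np.hstack(o))
E
```

```text
invalid input
```

View pics/b.png

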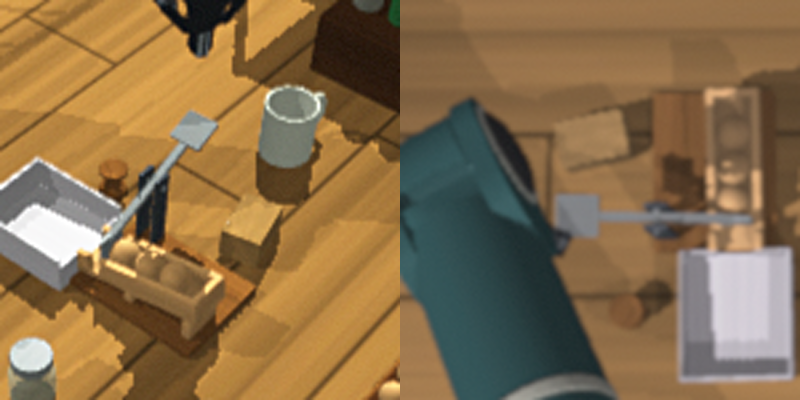

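All six numbers are needed in every row. The move was refused, so the arm hasn't moved; the picture shows the shut fingers high and to the left, clear of the paddle.

```bash
python3 -m handwheel '[{"x":1.1,"y":-1.4,"z":-1,"wx":0,"wy":0,"wz":0},{"x":1.1,"y":-1.5,"z":-2,"wx":0,"wy":0,"wz":0},{"x":0,"y":0,"z":-2,"wx":0,"wy":0,"wz":0},{"x":0,"y":0,"z":-1.5,"wx":0,"wy":0,"wz":0},{"x":0,"y":0,"z":0,"wx":0,"wy":0,"wz":0}]'
python3 - <<'E'
from station import ctrl
import cv2,numpy as np
o=[]
for n,(r,c) in dict(scene=(130,290),top=(190,150)).items():
    a=ctrl.read_camera(n)['color'][r:r+150,c:c+150,::-1];o.append(cv2.resize(a,(400,400),interpolation=2))
cv2.imwrite('pics/b2.png',np.hstack(o))
E
```

```text
time: 1.8
tcp_pos: [0.5102, 0.2495, 0.1643]
tcp_rot: [-0.725, -3.054, 0.003]
wrist_force: [-0.8, -0.6, 1.3]
opening: -0.003
```

View pics/b2.png

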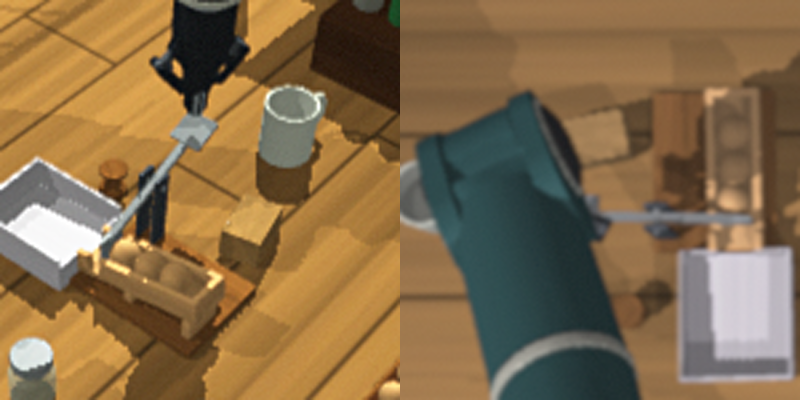

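The fingertips are right over the paddle, with crop pixel (197, 118) at the paddle's centre. I'll press now.

```bash
python3 -m handwheel '[{"x":0,"y":0,"z":-1.0,"wx":0,"wy":0,"wz":0},{"x":0,"y":0,"z":-1.2,"wx":0,"wy":0,"wz":0},{"x":0,"y":0,"z":-1.2,"wx":0,"wy":0,"wz":0},{"x":0,"y":0,"z":-1.2,"wx":0,"wy":0,"wz":0},{"x":0,"y":0,"z":-1.2,"wx":0,"wy":0,"wz":0},{"x":0,"y":0,"z":-1.2,"wx":0,"wy":0,"wz":0},{"x":0,"y":0,"z":0,"wx":0,"wy":0,"wz":0},{"x":0,"y":0,"z":0,"wx":0,"wy":0,"wz":0}]'
python3 - <<'E'
from station import ctrl
import cv2,numpy as np
o=[]
for n,(r,c) in dict(scene=(130,270),top=(190,190)).items():
    a=ctrl.read_camera(n)['color'][r:r+150,c:c+150,::-1];o.append(cv2.resize(a,(400,400),interpolation=2))
cv2.imwrite('pics/b3.png',np.hstack(o))
E
```

```text
time: 2.7
tcp_pos: [0.5116, 0.2488, 0.0961]
tcp_rot: [-0.728, -3.055, 0.001]
wrist_force: [-1.6, 0.7, 2.5]
opening: -0.001
```

View pics/b3.png

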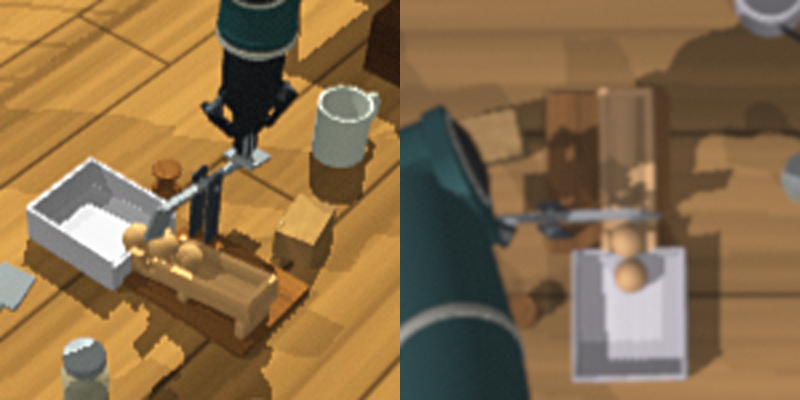

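Balls are already rolling: ball 1 is over the tray's edge at crop (630, 275), with ball 2 behind it. I'll press a little deeper and hold.

```bash
python3 -m handwheel '[{"x":0,"y":0,"z":-0.4,"wx":0,"wy":0,"wz":0},{"x":0,"y":0,"z":0,"wx":0,"wy":0,"wz":0},{"x":0,"y":0,"z":0,"wx":0,"wy":0,"wz":0},{"x":0,"y":0,"z":0,"wx":0,"wy":0,"wz":0},{"x":0,"y":0,"z":0,"wx":0,"wy":0,"wz":0},{"x":0,"y":0,"z":0,"wx":0,"wy":0,"wz":0},{"x":0,"y":0,"z":0,"wx":0,"wy":0,"wz":0},{"x":0,"y":0,"z":0,"wx":0,"wy":0,"wz":0},{"x":0,"y":0,"z":0,"wx":0,"wy":0,"wz":0},{"x":0,"y":0,"z":0,"wx":0,"wy":0,"wz":0}]'
python3 - <<'E'
from station import ctrl
import cv2,numpy as np
o=[]
for n,(r,c) in dict(scene=(130,270),top=(190,190)).items():
    a=ctrl.read_camera(n)['color'][r:r+150,c:c+150,::-1];o.append(cv2.resize(a,(400,400),interpolation=2))
cv2.imwrite('pics/b4.png',np.hstack(o))
E
```

```text
time: 3.8
tcp_pos: [0.5119, 0.2489, 0.0923]
tcp_rot: [0.728, 3.056, -0.0]
wrist_force: [1.3, -1.0, 3.5]
opening: 0.004
```

View pics/b4.png

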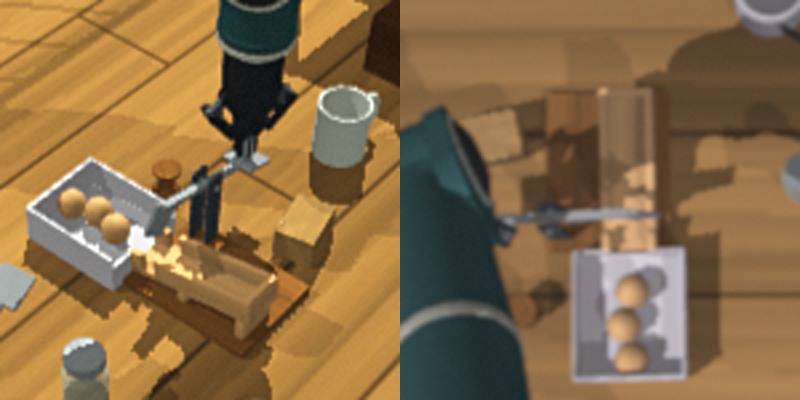

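All three balls are in the tray, at crop (632, 290), (623, 323) and (632, 357), and the chute is empty. I'll release straight upwards.

```bash
python3 -m handwheel '[{"x":0,"y":0,"z":0,"wx":0,"wy":0,"wz":0},{"x":0,"y":0,"z":0,"wx":0,"wy":0,"wz":0},{"x":0,"y":0,"z":1,"wx":0,"wy":0,"wz":0},{"x":0,"y":0,"z":1,"wx":0,"wy":0,"wz":0},{"x":0,"y":0,"z":1,"wx":0,"wy":0,"wz":0},{"x":0,"y":0,"z":1,"wx":0,"wy":0,"wz":0},{"x":0,"y":0,"z":1,"wx":0,"wy":0,"wz":0},{"x":0,"y":0,"z":2,"wx":0,"wy":0,"wz":0},{"x":0,"y":0,"z":2,"wx":0,"wy":0,"wz":0},{"x":0,"y":0,"z":2,"wx":0,"wy":0,"wz":0},{"x":0,"y":0,"z":1,"wx":0,"wy":0,"wz":0},{"x":0,"y":0,"z":0,"wx":0,"wy":0,"wz":0}]'
python3 -m handwheel '[{"x":-1,"y":2,"z":0,"wx":0,"wy":0,"wz":0},{"x":-2,"y":3,"z":0,"wx":0,"wy":0,"wz":0},{"x":-2,"y":3,"z":0,"wx":0,"wy":0,"wz":0},{"x":-2,"y":3,"z":0,"wx":0,"wy":0,"wz":0},{"x":-1,"y":2,"z":0,"wx":0,"wy":0,"wz":0},{"x":0,"y":0,"z":0,"wx":0,"wy":0,"wz":0},{"x":0,"y":0,"z":0,"wx":0,"wy":0,"wz":0},{"x":0,"y":0,"z":0,"wx":0,"wy":0,"wz":0},{"x":0,"y":0,"z":0,"wx":0,"wy":0,"wz":0},{"x":0,"y":0,"z":0,"wx":0,"wy":0,"wz":0}]'
python3 - <<'E'
from station import ctrl
import cv2,numpy as np
o=[]
for n,(r,c) in dict(scene=(150,170),top=(180,190)).items():
    a=ctrl.read_camera(n)['color'][r:r+220,c:c+240,::-1];o.append(cv2.resize(a,(400,367),interpolation=2))
cv2.imwrite('pics/b5.png',np.hstack(o))
E
```

```text
time: 5.1
tcp_pos: [0.5122, 0.2491, 0.2136]
tcp_rot: [0.728, 3.055, 0.002]
wrist_force: [0.5, 0.3, -0.1]
opening: 0.001
time: 6.1
tcp_pos: [0.4322, 0.3782, 0.2122]
tcp_rot: [0.73, 3.056, -0.0]
wrist_force: [0.1, -0.2, 1.1]
opening: -0.004
```

View pics/b5.png

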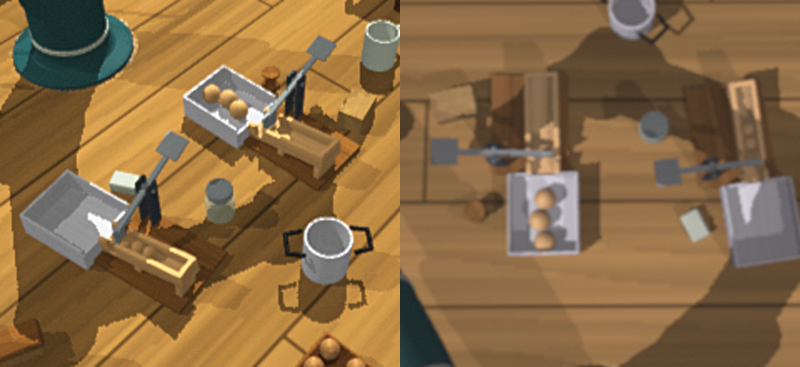

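The three big balls lie in their tray at crop (543, 199), (540, 221) and (543, 240). The big paddle is back up and the gate down, the small balls are still in their chute, and the goods haven't moved.

```bash
python3 -c "
from station import ctrl
print(ctrl.hand_in())"
```

```text
the job is handed in; nothing more can be done
None
```

The job is done and handed in at about 6 s of the 32 s allowed. I pressed the big rack's paddle down with the shut fingertips and held it until all three large balls had rolled into their tray. I then let go straight upwards, so the spring dropped the gate shut, and moved the arm clear.

- **Last picture:** It shows three balls in the big tray, the big chute empty, the big paddle up and its gate down. The small balls are still behind their gate, and the goods in view (carton, jar, spool, soap, pail and mug) look where they were. The scrub brush was mostly outside that last crop, so I did not recheck it, but the arm never went near it.
- **Forces:** The highest wrist force I read was about 4 N, while pressing. I only read it at the end of each move.
- **Refused commands:** Two move commands were refused as "invalid input" because their rows left out some numbers. They moved nothing, and no check failed or disagreed.

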